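# Free a stuck cover from a sample cup with the hold-down fork

### The arm

A 6-joint arm with a two-finger parallel gripper is mounted at the origin on a cart in front of the work surface, level with it; the furniture and walls round the work are solid. World frame = base frame: x ahead of the robot, y to its left, z up, the work surface at z = 0. Lengths are in m, angles in rad, forces in N, time in s.
With the tool pointing down it reaches from about 0.25 to 0.8 m from the base axis. Payload 3.9 kg.
Tool frame: the origin (TCP) lies at the very end of the fingers, on their centre line; the grasp point (between the pads) lies 19 mm behind it; z points along the fingers, y is the line along which they close (so a half turn about z gives the same grasp; the last joint's range is limited). The gripper opens to 85 mm and grips with 20 to 120 N. Pads are 22 mm wide; open, the fingers measure 114 mm over their backs; the gripper's body (76 mm by 85 mm) begins 54 mm behind the grasp point. The pads swing forward as they close: fully open they stand 13 mm farther back than shut.
Start: joints at [0, 0.26, -0.138, 1.173, 0, 1.571], TCP at [0.525, -0, 0.231] pointing down, gripper open.
Joint ranges: [-2.78, 2.78], [-0.83, 1.72], [-1.28, 1.37], [-1.9, 2.12], [-1.57, 1.48], [-3.14, 3.14]. Speed limits (rad/s): [2.57, 2.57, 3.14, 3.14, 3.14, 3.14].

### API

Orientations are given as a rotation vector (axis times angle).
In Python, from station import telemetry, eyes, order gives the robot as it stands.
- The arm moves only by the tool servo_tool, never from a script. Its argument "deltas" is a list of rows, each a list of 2 entries, a list of its own where there are three numbers: the shift along the tool's x, y, z in mm, then the turn, a rotation vector about the tool's x, y, z in degrees. A call has 1 to 10 rows; each row shifts and turns the commanded pose from where the row before left it, along the tool's axes as they then stand; what a row does not reach is not made up. A row lasts 1/10 s, in which the tool goes at most 50 mm and 8.59 degrees, less where a joint would pass 70% of its speed; a pose out of reach is approached as far as the arm can. A call with a gripper value outside its range is refused whole. "grip" is the finger opening in mm, from 0 to 85.4, set as the call begins (left out, the last holds). The fingers move at their own pace and stop on an object; the grip force is fixed at half the most. Time passes only in rows, so rows that do not move let the fingers close. It gives the time, the measured TCP pose, the force, the opening and the grip force at its end, in the units of the state.
- telemetry.state(): the state, without advancing time (a new reading comes with each control period).
- eyes.grab_frame(name): name is "scene" or "side" or "wrist"; returns the picture (400x640x3 uint8, blue, green, red); there is no depth.
- eyes.camera_params(name): a dict with "camera_matrix" (3x3 intrinsics, pixels), "R" (3x3) and "t" (3): a world point X has camera coordinates R X + t; the wrist camera has in their place "mount" (4x4, takes a point from camera to tool coordinates, whose origin is the TCP and whose axes are the flange's). Camera axes: x right, y down, z forward; pixel columns grow to the right and rows downward; lengths in m; the calibration is good to about 2 mm. A picture is of the moment at which its call begins: read the wrist's pose just before it. camera_params takes no time and is no camera call.
- order.hand_in(): hands the job in; it is judged then, once.
The state is a dict: "time_s": time; "joint_positions": joint angles; "joint_vel": joint speeds; "tau": joint torques, N m; "tcp_pos": TCP position; "orientation": TCP orientation; "wrist_force": force on the tool from outside, world axes, zero at the start; "wrist_torque": the same for the moment, N m; "gripper_width": opening from 0.0 (shut) to 1.0 (fully open); "grip_force": force on a finger pad.
Only numpy, scipy, OpenCV 4.12 (cv2) and the standard library are available. Lean on these libraries where they do the work, as an engineer would, in place of code of your own. Each camera call takes 0.05 s, during which the arm holds its last target. There are 200 camera calls.

### The job

The metal cover is stuck on the sample cup and could let go at any moment, so do not take hold of it yet: move the pair by the upright tab of the cup's foot plate, bring the foot plate under the lips of the grey hold-down fork, fully home against its back stop, and let go of the tab. Then take the cover by its black knob and pull it straight up off the cup, which must stay behind in the fork. Set the cover down, without dropping it, mouth down and flat inside the square tray, and let the vials and the filter cassette stand where they are.

Things in the scene. Friction and masses are not known exactly. Their poses are not given: they have to be found in the camera images.
- sample_cup: white plastic cup, 42 mm across, on a dark steel foot plate 84 (its x) x 90 (its y) x 6 mm with 15 mm corner radii; 55 mm high, about 0.30 kg. Origin: centre of the plate's underside, on the cup's axis; z up. Four sprung rubber seal pieces on the cup grip the inside of the cover: pulling that off takes some 8 to 18 N for the first 30 mm, so without the fork the cup comes along
- cup_tab (a point): centre of the flat upright dark steel grip tab of the sample cup, 95 mm from the cup's axis on its -x side, 30 mm above its underside; axes as the cup's. The tab is 12 mm thick along y (pinch it there), 28 mm long along x, and reaches to 54 mm above the underside. A 12 mm wide, 6 mm high bar joins it to the foot plate
- cup_cover: aluminium cover: a can turned mouth down, 56 mm outside diameter, 62 mm high, wall 2.5 mm, with a knob on top, total height 102 mm, about 0.12 kg. Origin: centre of its open lower rim; z up. At the start it stands over the cup on the foot plate, its rim 6 mm above the cup's underside
- cover_knob (a point): point on the axis of the cover's upright black cylindrical knob, 83 mm above the cover's lower rim. The knob is 22 mm in diameter and reaches from 65 to 102 mm above the rim (a slightly wider base from 62 to 65)
- fork_home (a point): on the worktop, in the grey fork fixed to it: the sample cup's origin lies here when its foot plate is fully home. The fork opens toward its own -x; the plate slides in along +x, its tab trailing at -x and staying outside. z up. The back stop's face is 43 mm behind this point
- tray: square grey open tray fixed to the worktop, 104 x 104 x 14 mm, wall 4 mm, floor 4 mm thick. Origin: centre of its underside; axes along its sides
- vial_a: small white sample vial with a blue cap, 24 mm across, 62 mm tall, standing; origin: centre of its underside. Leave alone
- vial_b: another such vial, 24 mm across, 62 mm tall, standing; origin: centre of its underside. Leave alone
- cassette: flat round filter cassette, 54 mm across, 27 mm high; origin: centre of its underside. Leave alone
- fork: grey hold-down fork, fixed; same origin and axes as its home point. Two rails along x, 98 mm apart inside, flared at the mouth, which is 70 mm in front of the origin. Their lips reach inward to 33 mm either side of the centre line and start 34 mm in front of the origin; 9.5 mm of height beneath the lips, whose top is 16 mm above the worktop
- slotted_cover: fixed obstacle between fork and tray: the leaning white slotted trough, up to 0.23 m high. Its nearest corner stands at x = 0.49, y = 0.00 in the robot's frame; from there its sides run away from the robot, one to x = 0.60, y = 0.14, the other to x = 0.83, y = -0.17. Carry the cover round in front of that corner or well above
There are look-alikes about, which are no part of the job. Leave any pink look-alike of the tray alone.

How it is judged:
On the way, in this order (a step that is already met when the one before it is completed fails the run):
1. the pair stands in the fork, foot plate home within 20 mm, cover still on, and the fingers have let go of it (horizontal distance between sample_cup and fork_home below 0.02 m and height (world z) of sample_cup below 0.006 m and distance between cup_cover and sample_cup below 0.02 m and contact force between the fingers and sample_cup below 0.1 N and contact force between the fingers and cup_cover below 0.1 N), for 0.2 s.
2. the cover is lifted clear of the cup, which stays in the fork (z of cup_cover in the frame of sample_cup above 0.065 m and horizontal distance between sample_cup and fork_home below 0.02 m and height (world z) of sample_cup below 0.012 m), for 0.1 s.
At the end, for the whole second after the job is handed in: the sample cup stands flat in the fork, its origin within 20 mm of the home point; the cover stands mouth down and flat on the tray's floor (tilt under 0.08 rad), both at rest (horizontal distance between sample_cup and fork_home below 0.02 m and height (world z) of sample_cup below 0.006 m and angle between sample_cup's own z axis and vertical below 0.1 rad and horizontal distance between cup_cover and tray below 0.036 m and height (world z) of cup_cover below 0.009 m and angle between cup_cover's own z axis and vertical below 0.08 rad and linear speed of each of cup_cover, sample_cup below 0.02 m/s); the robot touches nothing.
It fails at once if the fingers take hold of the cover before the foot plate is in the fork (home point more than 30 mm away) (contact force between the fingers and cup_cover above 1 N and horizontal distance between sample_cup and fork_home above 0.03 m).
It fails at once if the cover, off the cup, is let go with its rim more than 35 mm above the worktop (distance between cup_cover and sample_cup above 0.075 m and height (world z) of cup_cover above 0.035 m and contact force between the fingers and cup_cover below 0.05 N).
It fails at once if a vial or the filter cassette is moved more than 30 mm or a vial is knocked over (distance of any of vial_a, vial_b, cassette from where it was at the start of the episode above 0.03 m or angle between any of vial_a, vial_b's own z axis and vertical above 0.5 rad).
It also fails if it takes over 64 s, if anything falls off the work surface, if the arm or the gripper's body presses on something with over 40 N, if the wrist force passes 120 N, or if a joint passes its speed limit or range.

## Working session

There is one attempt and no reset: what is moved stays moved. The work goes in short steps, Python scripts to look and compute and a tool call to move; the robot and the scene stay as the last step left them, time stands still between calls to the robot, and variables do not carry over. Pictures are saved under pics/ and viewed, at most 10 in all, crops included, and the job is handed in when it is done.

Besides the shell and the picture viewer there is one more tool, called after ">>>" as name(argument=value, ...) on one line, values as JSON. servo_tool: Moves the arm, as the interface text tells. Its arguments: {"type":"object","properties":{"deltas":{"type":"array"},"grip":{"type":"number"}},"required":["deltas"]}

```bash
mkdir -p pics; ls
python3 - <<'E'
from station import telemetry, eyes
import cv2
s=telemetry.state();print(s)
for n in ("scene","side","wrist"):
    cv2.imwrite(f"pics/{n}0.png",eyes.grab_frame(n)); print(n,eyes.camera_params(n))
E
```

```text
pics
{'time_s': 0.0, 'joint_positions': array([-2.77936583e-06,  2.60675528e-01, -1.39375342e-01,  1.17269650e+00,
        4.85811020e-05,  1.57080441e+00]), 'joint_vel': array([-0.0008638 ,  0.00063383, -0.00037408,  0.00061832, -0.00154299,
       -0.00112982]), 'tau': array([-3.22425103e-04, -4.05677426e+01,  2.53926122e+01,  1.89446745e-02,
       -4.02533055e-05,  2.61086342e-05]), 'tcp_pos': array([5.24317779e-01, 1.41081142e-05, 2.30466981e-01]), 'orientation': array([-2.22045327e+00, -2.22042905e+00,  2.11215926e-03]), 'wrist_force': array([ 0.29525775,  0.27779249, -0.12871217]), 'wrist_torque': array([0.02091101, 0.01306578, 0.02276267]), 'grip_force': 0.0, 'gripper_width': 1.000570359959715}
scene {'camera_matrix': array([[415.71624065,   0.        , 322.18131809],
       [  0.        , 415.71624065, 201.21845121],
       [  0.        ,   0.        ,   1.        ]]), 'R': array([[ 0.68859293, -0.72503346, -0.01289399],
       [-0.37599423, -0.34177946, -0.86128691],
       [ 0.62005493,  0.59792414, -0.50795532]]), 't': array([-0.27214782,  0.31737525,  1.08568215])}
side 
[... 203 characters left out ...]
9823887,  0.00175294],
       [-0.2650067 ,  0.60710341, -0.74913076],
       [ 0.29726878, -0.68762726, -0.66241983]]), 't': array([0.58318668, 0.13886516, 1.54178423])}
wrist {'camera_matrix': array([[358.81033542,   0.        , 323.86306834],
       [  0.        , 358.81033542, 199.10203102],
       [  0.        ,   0.        ,   1.        ]]), 'mount': array([[-1.23319109e-03, -9.55138350e-01, -2.96157411e-01,
         7.46734878e-02],
       [ 9.99999215e-01, -1.11175856e-03, -5.78431860e-04,
         5.10048436e-04],
       [ 2.23226914e-04, -2.96157892e-01,  9.55138971e-01,
        -1.43966529e-01],
       [ 0.00000000e+00,  0.00000000e+00,  0.00000000e+00,
         1.00000000e+00]])}
```

View pics/scene0.png

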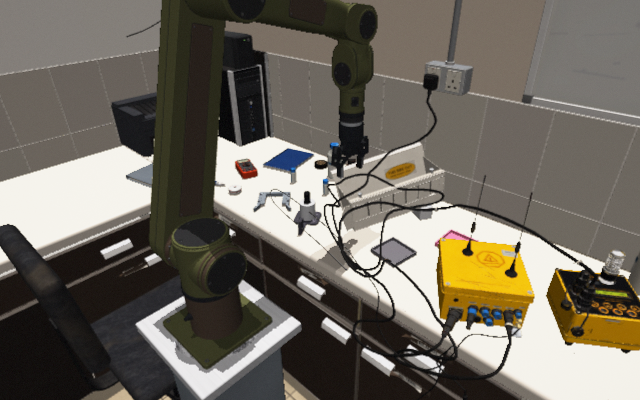

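View pics/side0.png

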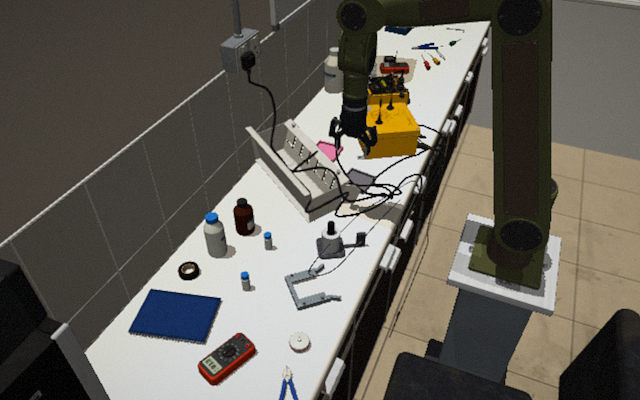

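The scene view shows the covered cup at about (307,210), the fork at (270,200), the grey tray at (394,251) and a pink look-alike tray at (455,240). The side view shows the cup at (330,243) with its tab to the right at (360,240), the fork at (310,288), the vials at (245,281) and (268,240), the cassette at (299,341), and the tray at (358,180). I'll enlarge both.

Run:
```python
import cv2
a=cv2.imread("pics/side0.png")[215:315,235:375]; cv2.imwrite("pics/sideC.png",cv2.resize(a,None,fx=5.6,fy=5.6,interpolation=cv2.INTER_CUBIC))
a=cv2.imread("pics/scene0.png")[165:275,225:425]; b=cv2.resize(a,None,fx=4,fy=4,interpolation=cv2.INTER_CUBIC)
cv2.imwrite("pics/sceneC.png",b)
```

```text
(no output)
```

View pics/sideC.png

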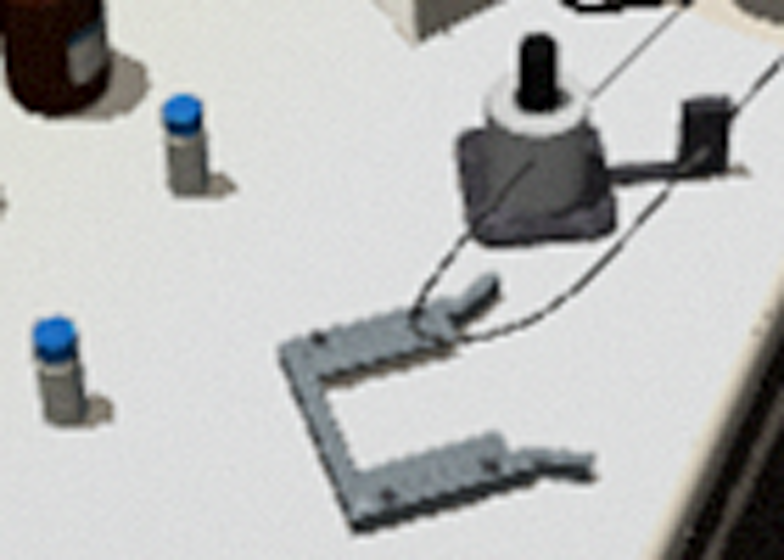

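View pics/sceneC.png

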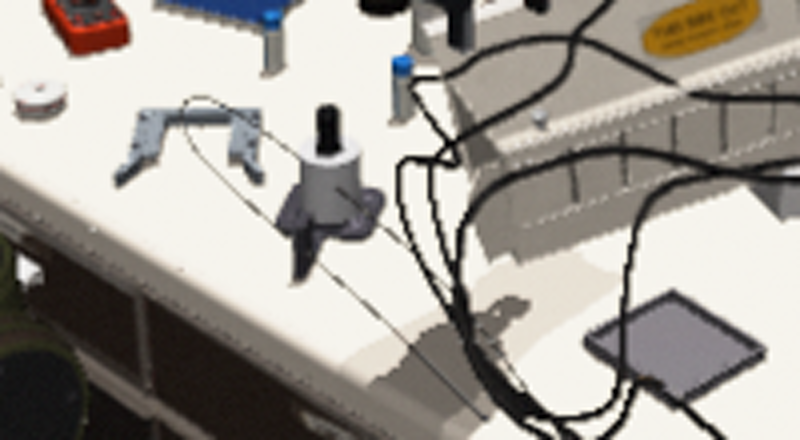

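View pics/wrist0.png

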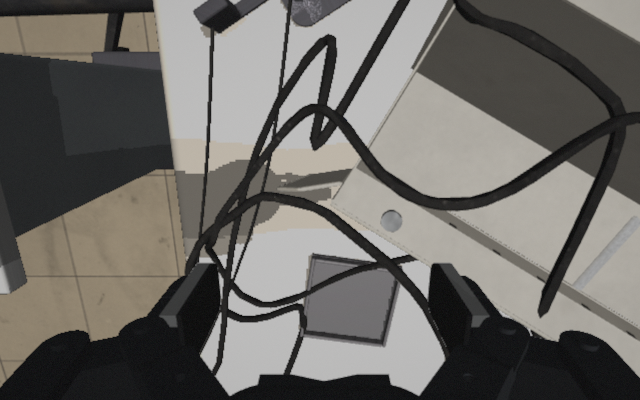

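The side crop shows the knob top at (538,40), the tab top at (707,102), the fork lip ends at (500,437) and (455,338), and its inner back corners at (318,376) and (350,475). The scene crop shows the knob at (328,109), the tab foot at (298,282), and the grey tray with corners at (672,293), (765,352), (678,405) and (585,342). The wrist view shows the same tray with corners at (312,255), (399,272), (384,345) and (303,333). The pink tray is a different one and I'll leave it.

```bash
cat > h.py <<'E'
import numpy as np, cv2
from scipy.spatial.transform import Rotation as Ro
from station import eyes, telemetry
def cam(n,s=None):
    p=eyes.camera_params(n)
    if n=="wrist":
        T=np.eye(4);T[:3,:3]=Ro.from_rotvec(s['orientation']).as_matrix();T[:3,3]=s['tcp_pos']
        M=np.linalg.inv(T@p['mount']); return p['camera_matrix'],M[:3,:3],M[:3,3]
    return p['camera_matrix'],p['R'],p['t']
def ray(c,uv,z):
    K,R,t=c; o=-R.T@t; d=R.T@np.linalg.inv(K)@np.r_[uv,1.]
    return o+d*(z-o[2])/d[2]
def proj(c,X):
    q=c[1]@np.asarray(X)+c[2]; q=c[0]@q; return q[:2]/q[2]
def rigid(m,w): # 2D model->world: x,y,yaw
    m,w=np.array(m,float),np.array(w); mc,wc=m.mean(0),w.mean(0); a,b=m-mc,w-wc
    th=np.arctan2((a[:,0]*b[:,1]-a[:,1]*b[:,0]).sum(),(a*b).sum())
    R=np.array([[np.cos(th),-np.sin(th)],[np.sin(th),np.cos(th)]]); t=wc-R@mc
    return t.round(4),th.round(3),np.linalg.norm(a@R.T-b,axis=1).round(4)
E
python3 - <<'E'
from h import *
S=cam("side");C=cam("scene")
fs=lambda U,V:((U+.5)/5.6-.5+235,(V+.5)/5.6-.5+215)
fc=lambda U,V:((U+.5)/4-.5+225,(V+.5)/4-.5+165)
print("knob",ray(S,fs(538,38),.108),ray(C,fc(328,109),.108))
print("cov",ray(S,fs(536,103),.068),ray(C,fc(331,153),.068))
print("tab",ray(S,fs(707,101),.054),ray(C,fc(312,226),.054), ray(C,fc(298,282),0))
k=ray(S,fs(538,38),.108)[:2];t=ray(S,fs(707,101),.054)[:2];print(np.linalg.norm(k-t),np.arctan2(*(k-t)[::-1]))
m=[(-.034,.033),(-.034,-.033),(.043,-.033),(.043,.033)]
w=[ray(S,fs(*p),.016)[:2] for p in [(500,437),(455,338),(318,376),(350,475)]]
print("fork",w,rigid(m,w))
w=[ray(C,fc(*p),.014)[:2] for p in [(672,291),(766,351),(678,403),(584,342)]];print("tray",w,np.mean(w,0))
s={'tcp_pos':np.array([.5243,0,.2305]),'orientation':np.array([-2.22045,-2.22043,.00211])}
W=cam("wrist",s)
w=[ray(W,p,.014)[:2] for p in [(312,254),(400,272),(385,346),(302,333)]];print(w,np.mean(w,0))
E
```

```text
knob [0.51595864 0.18061749 0.108     ] [0.51437557 0.18666795 0.108     ]
cov [0.51294036 0.18885055 0.068     ] [0.50939663 0.17965469 0.068     ]
tab [0.43238046 0.13615093 0.054     ] [0.43033297 0.12313762 0.054     ] [0.4174766  0.12992886 0.        ]
0.09467093614344653 0.4889464017603835
fork [array([0.45670479, 0.3705079 ]), array([0.50403345, 0.31914422]), array([0.55848251, 0.37110249]), array([0.51589554, 0.42266063])] (array([0.5054, 0.3678]), np.float64(0.731), array([0.0016, 0.0024, 0.0013, 0.0016]))
tray [array([ 0.60505902, -0.12346703]), array([ 0.58815491, -0.22493354]), array([ 0.4886826 , -0.21112693]), array([ 0.5007186 , -0.11249793])] [ 0.54565378 -0.16800636]
[array([ 0.51099026, -0.100544  ]), array([ 0.60948206, -0.12275767]), array([ 0.59755782, -0.22231961]), array([ 0.49795388, -0.20383008])] [ 0.55399601 -0.16236284]
```

>>> servo_tool(deltas=[[[0,0,-20],[0,0,0]],[[30,-20,0],[0,0,0]],[[30,-20,0],[0,0,0]],[[30,-20,0],[0,0,0]],[[30,-20,0],[0,0,0]],[[17,-14,0],[0,0,0]],[[0,0,0],[0,0,-8.4]],[[0,0,0],[0,0,-8.4]],[[0,0,0],[0,0,-8.4]],[[0,0,0],[0,0,-8.4]]])

```text
time_s: 1.15
tcp_pos: [0.4306, 0.1371, 0.2511]
orientation: [-1.475, -2.773, 0.001]
wrist_force: [0.1, 0.1, 0.3]
gripper_width: 0.999
grip_force: 0.0
```

>>> servo_tool(deltas=[[[0,0,0],[0,0,-8.4]],[[0,0,0],[0,0,-8.4]],[[0,0,0],[0,0,-8.4]],[[0,0,0],[0,0,-8.4]],[[0,0,0],[0,0,-8.4]],[[0,0,0],[0,0,-8.4]],[[0,0,0],[0,0,-8.4]],[[0,0,0],[0,0,-8.4]],[[0,0,0],[0,0,-8.4]],[[0,0,0],[0,0,-8.4]]])

```text
time_s: 2.15
tcp_pos: [0.4307, 0.1369, 0.251]
orientation: [0.758, -3.048, 0.0]
wrist_force: [-0.2, 0.4, 0.6]
gripper_width: 0.998
grip_force: 0.0
```

Run:
```python
from h import *
import pickle
s=telemetry.state(); f=eyes.grab_frame("wrist"); pickle.dump(s,open("s1.pkl","wb"))
cv2.imwrite("pics/w1.png",cv2.resize(f,None,fx=1.25,fy=1.25,interpolation=cv2.INTER_CUBIC))
print(s['time_s'],s['tcp_pos'],Ro.from_rotvec(s['orientation']).as_matrix().round(3),s['joint_positions'])
W=cam("wrist",s);print(proj(W,[.432,.136,.054]),proj(W,[.514,.184,.108]),proj(W,[.505,.368,0]))
S=cam("side");print([ray(S,((U)/5.6+235,V/5.6+215),0) for U,V in [(650,550),(735,370)]])
```

```text
2.15 [0.43069017 0.13690375 0.25098992] [[-0.883 -0.469 -0.001]
 [-0.469  0.883 -0.   ]
 [ 0.001  0.    -1.   ]] [ 3.07778554e-01  1.27031080e-01 -2.57398424e-01  1.18717438e+00
 -1.18407508e-05 -1.79977134e-01]
[323.51126711 170.34958376] [328.05261976 286.0611536 ] [459.46395552 295.531889  ]
[array([0.36448893, 0.39513913, 0.        ]), array([0.36442453, 0.26886774, 0.        ])]
```

View pics/w1.png

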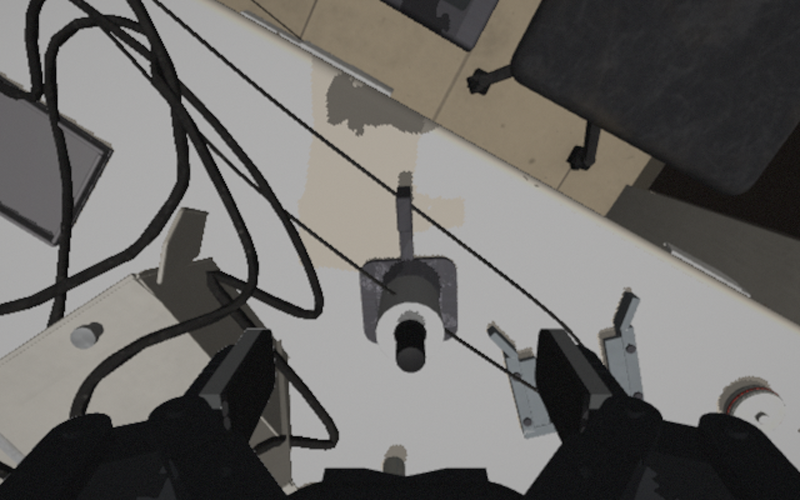

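The wrist picture shows the tab's outer top edge at about (404,199), the plate front edge along y≈258 from x=361 to 457, the knob top at (411,359), and the fork mouth tips at (490,325) and (630,292).

Run:
```python
from h import *
import pickle
s=pickle.load(open("s1.pkl","rb"));W=cam("wrist",s)
r=lambda u,v,z:ray(W,(u/1.25,v/1.25),z)[:2]
k=r(411,358,.108);c=r(411,325,.068);t=r(404.5,199,.054);pl=r(361,300,.006);pr=r(457,300,.006)
print(k,c,t,np.linalg.norm(k-t),np.arctan2(*(k-t)[::-1]),pl,pr,np.linalg.norm(pl-pr),np.arctan2(*(pr-pl)[::-1])-np.pi/2)
for a in [(r(361,275,.006),r(362,322,.006)),(r(457,270,.006),r(457,322,.006))]: print(np.arctan2(*(a[1]-a[0])[::-1]))
R=Ro.from_rotvec(s['orientation']).as_matrix()
for th in (.5,): 
  x=np.array([np.cos(th),np.sin(th)]); tab=k-.095*x; print("tab",tab,"tool shift",R.T@(np.r_[tab,.013]-s['tcp_pos']))
w=[r(604,342,.016),r(509,374,.016),r(490,325,.016),r(630,292,.016)];print(w)
print((np.array(w)-[.5054,.3678])@np.array([[np.cos(.731),-np.sin(.731)],[np.sin(.731),np.cos(.731)]]))
```

```text
[0.51399034 0.18476211] [0.50828667 0.18234877] [0.42227393 0.13095576] 0.10633448668369781 0.5305529698453039 [0.53462662 0.14404326] [0.49240228 0.2239432 ] 0.09037087834893004 0.4861596579433414
0.477538362684455
0.5209583745223627
tab [0.43062    0.13921669] tool shift [-0.00121155  0.00204448  0.23798931]
[array([0.46155335, 0.36520139]), array([0.53309312, 0.30405208]), array([0.49670184, 0.26064054]), array([0.40848325, 0.35637929])]
[[-0.03437901  0.02733798]
 [-0.02194131 -0.06594911]
 [-0.07801705 -0.07397397]
 [-0.07977984  0.05620022]]
```

>>> servo_tool(deltas=[[[0,1,35],[0,0,-0.6]],[[0,0,35],[0,0,0]],[[0,0,35],[0,0,0]],[[0,0,35],[0,0,0]],[[0,0,35],[0,0,0]],[[0,0,30],[0,0,0]],[[0,0,20],[0,0,0]],[[0,0,10],[0,0,0]],[[0,0,2],[0,0,0]]])

```text
time_s: 3.1
tcp_pos: [0.4296, 0.1376, 0.0133]
orientation: [0.763, -3.045, 0.0]
wrist_force: [-0.0, 1.0, 0.0]
gripper_width: 0.997
grip_force: 0.0
```

>>> servo_tool(deltas=[[[0,0,0],[0,0,0]],[[0,0,0],[0,0,0]],[[0,0,0],[0,0,0]],[[0,0,0],[0,0,0]],[[0,0,0],[0,0,0]],[[0,0,0],[0,0,0]],[[0,0,0],[0,0,0]],[[0,0,0],[0,0,0]],[[0,0,0],[0,0,0]],[[0,0,0],[0,0,0]]], grip=0)

```text
time_s: 4.1
tcp_pos: [0.4311, 0.1382, 0.0149]
orientation: [-0.765, 3.046, 0.001]
wrist_force: [-0.7, 0.3, 6.3]
gripper_width: 0.132
grip_force: 59.5
```

>>> servo_tool(deltas=[[[0,0,-1.5],[0,0,0]],[[6,0,0],[0,0,0]],[[12,0,0],[0,0,0]],[[14,0,0],[0,0,0]],[[14,0,0],[0,0,0]],[[10,4,0],[0,0,0]],[[4,10,0],[0,0,0]],[[-3,14,0],[0,0,0]],[[-3,14,0],[0,0,0]],[[-3,14,0],[0,0,0]]])

```text
time_s: 5.1
tcp_pos: [0.3579, 0.1635, 0.0157]
orientation: [0.765, -3.046, 0.001]
wrist_force: [0.2, 0.1, -3.6]
gripper_width: 0.129
grip_force: 58.6
```

>>> servo_tool(deltas=[[[-3,14,0],[0,0,0]],[[-3,14,0],[0,0,0]],[[-3,14,0],[0,0,0]],[[-2,12,0],[0,0,0]],[[0,5,0],[0,0,-2]],[[0,0,0],[0,0,-3]],[[0,0,0],[0,0,-3]],[[0,0,0],[0,0,-3]],[[0,0,0],[0,0,-2.5]],[[0,0,0],[0,0,0]]])

```text
time_s: 6.1
tcp_pos: [0.3403, 0.2204, 0.0156]
orientation: [1.12, -2.934, -0.001]
wrist_force: [-0.6, 1.0, -4.0]
gripper_width: 0.131
grip_force: 58.6
```

Run:
```python
from h import *
import pickle
s=telemetry.state(); f=eyes.grab_frame("wrist"); g=eyes.grab_frame("side"); pickle.dump(s,open("s2.pkl","wb"))
cv2.imwrite("pics/w2r.png",f)
a=cv2.resize(f[140:400,100:540],None,fx=1.8,fy=1.8,interpolation=cv2.INTER_CUBIC)
cv2.imwrite("pics/w2.png",a)
cv2.imwrite("pics/side2.png",cv2.resize(g[215:335,235:395],None,fx=5,fy=5,interpolation=cv2.INTER_CUBIC))
R=Ro.from_rotvec(s['orientation']).as_matrix()
print(s['time_s'],s['tcp_pos'],R.round(3),s['wrist_force'],np.arctan2(-R[1,0],-R[0,0]))
```

```text
6.1 [0.34028862 0.22035749 0.01564362] [[-0.746 -0.666 -0.001]
 [-0.666  0.746  0.   ]
 [ 0.001  0.001 -1.   ]] [-0.58076398  0.99407216 -3.99144675] 0.72931281865797
```

View pics/side2.png

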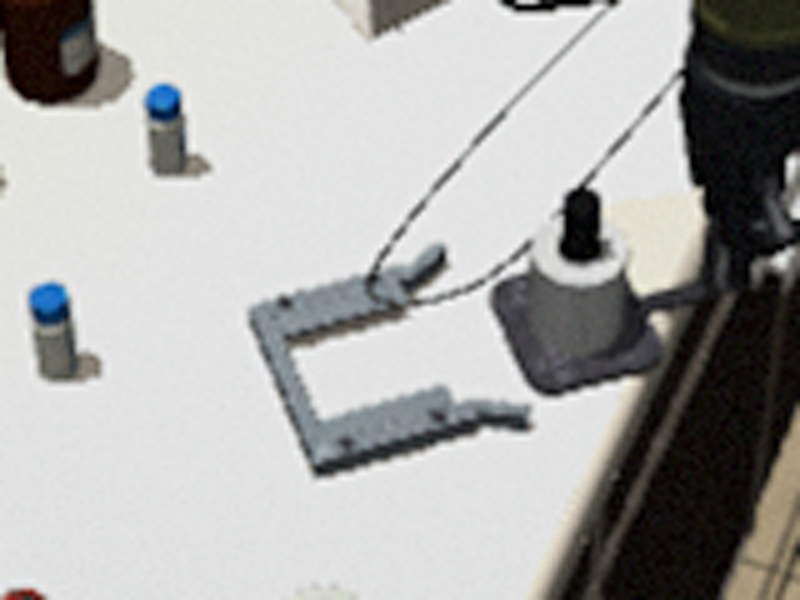

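View pics/w2.png

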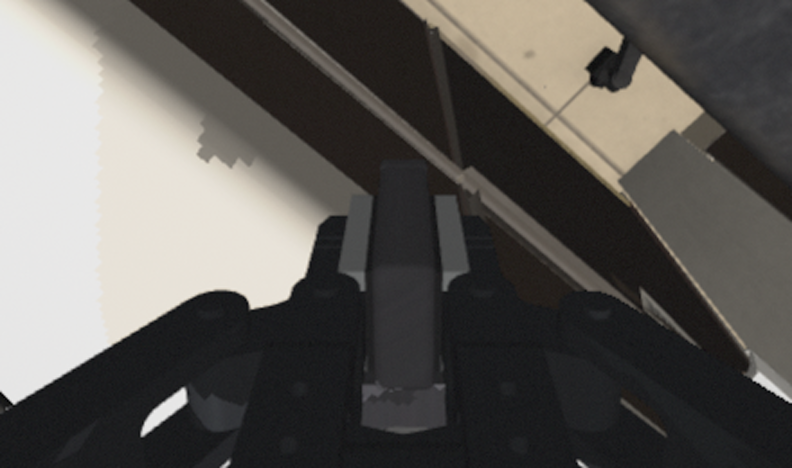

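The side crop shows the pair in front of the fork mouth: knob top (582,195), lip ends (447,388) and (408,303), back corners (291,343) and (317,420). The wrist crop shows only the tab held between the pads, so it can't see the fork. I'll put one mosaic together to refine the fork pose.

Run:
```python
from h import *
import pickle
S=cam("side");W=cam("wrist",pickle.load(open("s1.pkl","rb")))
s0=cv2.imread("pics/side0.png")[256:312,280:347]
w=cv2.imread("pics/w1.png"); w=cv2.resize(w,(640,400),interpolation=cv2.INTER_AREA)[226:352,384:518]
big=lambda a,k:cv2.resize(a,None,fx=k,fy=k,interpolation=cv2.INTER_CUBIC)
def ov(img,c,off,k,pose=(.5054,.3678,.731)):
    x,y,t=pose;P=lambda a,b,z:((proj(c,[x+a*np.cos(t)-b*np.sin(t),y+a*np.sin(t)+b*np.cos(t),z])-off+.5)*k).astype(int).tolist()
    img=img.copy()
    for l in ([(-.034,.033),(.043,.033),(.043,-.033),(-.034,-.033)],):
        cv2.polylines(img,[np.array([P(a,b,.016) for a,b in l])],False,(0,0,255),1)
    return img
A=big(s0,5.9);B=big(w,2.0)
M=np.zeros((600,800,3),np.uint8)
a=A[:330,:395];M[:a.shape[0],:a.shape[1]]=a
a=ov(A,S,np.array([280,256]),5.9)[:330,:395];M[:a.shape[0],400:400+a.shape[1]]=a
M[335:335+252,:268]=B; M[335:335+252,400:668]=ov(B,W,np.array([384,226]),2.0)
cv2.imwrite("pics/mos.png",M)
```

```text
(no output)
```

View pics/mos.png

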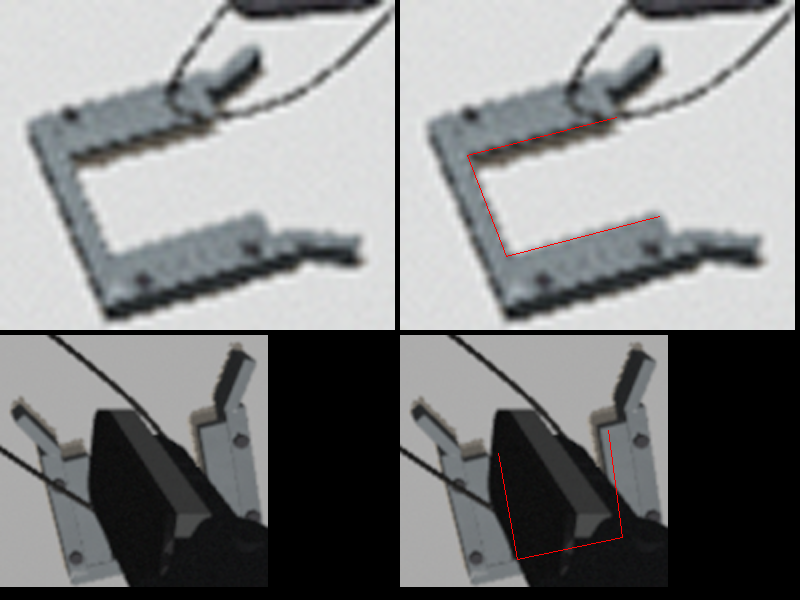

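The mosaic shows the drawn fork model about 2–3 mm too far to fork +y in both views. The true lip edges are at about (75,150)–(205,113) and (110,250)–(262,213) in the side crop.

Run:
```python
from h import *
S=cam("side")
f=lambda U,V,k,ox,oy:((U+.5)/k-.5+ox,(V+.5)/k-.5+oy)
m=[(-.034,.033),(-.034,-.033),(.043,-.033),(.043,.033)]
w=[ray(S,f(*p,5.9,280,256),.016)[:2] for p in [(262,213),(206,114),(70,151),(107,252)]]
t,th,e=rigid(m,w);print(t,th,e)
for n,U,V,z in (("knob",582,193,.109),("cov",579,249,.069)):
    k=ray(S,f(U,V,5,235,215),z)[:2]
    for T,a in ((t,th),(np.array([.507,.366]),.731)):
        d=k-T;print(n,k,"fork frame",np.cos(a)*d[0]+np.sin(a)*d[1],-np.sin(a)*d[0]+np.cos(a)*d[1])
```

```text
[0.5069 0.3658] 0.752 [0.0019 0.0038 0.0025 0.0009]
knob [0.41311322 0.28062486] fork frame -0.1266779522185484 0.0018603647317829847
knob [0.41311322 0.28062486] fork frame -0.12689705915573862 -0.0008822269215090356
cov [0.41097155 0.28598804] fork frame -0.12457847326036886 0.0072401917654348405
cov [0.41097155 0.28598804] fork frame -0.12491101117978351 0.004540499721523483
```

>>> servo_tool(deltas=[[[0,-2,1],[0,0,-0.3]],[[-10,0,0],[0,0,0]],[[-10,0,0],[0,0,0]],[[-10,0,0],[0,0,0]],[[-10,0,0],[0,0,0]],[[-10,0,0],[0,0,0]],[[-8,0,0],[0,0,0]],[[-6,0,0],[0,0,0]]])

```text
time_s: 7.0
tcp_pos: [0.3886, 0.2603, 0.0149]
orientation: [1.124, -2.93, 0.003]
wrist_force: [-6.7, -5.9, 11.0]
gripper_width: 0.135
grip_force: 60.4
```

>>> servo_tool(deltas=[[[-6,0,0],[0,0,0]],[[-6,0,0],[0,0,0]],[[-6,0,0],[0,0,0]],[[-6,0,0],[0,0,0]],[[-6,0,0],[0,0,0]]])

```text
time_s: 7.5
tcp_pos: [0.4106, 0.2801, 0.0148]
orientation: [1.124, -2.929, 0.003]
wrist_force: [-5.7, -6.2, 8.5]
gripper_width: 0.133
grip_force: 60.5
```

>>> servo_tool(deltas=[[[-5,0,-0.5],[0,0,0]],[[-5,0,0],[0,0,0]],[[-5,0,0],[0,0,0]],[[-5,0,0],[0,0,0]],[[-4,0,0],[0,0,0]],[[-2,0,0],[0,0,0]]])

```text
time_s: 8.1
tcp_pos: [0.4321, 0.2997, 0.0152]
orientation: [-1.126, 2.932, 0.0]
wrist_force: [0.8, 0.3, -5.2]
gripper_width: 0.132
grip_force: 58.4
```

>>> servo_tool(deltas=[[[-2,0,0],[0,0,0]],[[-2,0,0],[0,0,0]],[[-2,0,0],[0,0,0]]])

```text
time_s: 8.4
tcp_pos: [0.4344, 0.3018, 0.0149]
orientation: [1.125, -2.93, 0.003]
wrist_force: [-4.8, -5.9, -1.0]
gripper_width: 0.13
grip_force: 58.9
```

>>> servo_tool(deltas=[[[-2,0,0],[0,0,0]],[[-2,0,0],[0,0,0]]])

```text
time_s: 8.6
tcp_pos: [0.4343, 0.3017, 0.0149]
orientation: [1.122, -2.924, 0.007]
wrist_force: [-11.2, -12.0, 9.8]
gripper_width: 0.129
grip_force: 60.4
```

>>> servo_tool(deltas=[[[5,0,-0.5],[0,0,0]],[[0,0,0],[0,0,0]]])

```text
time_s: 8.8
tcp_pos: [0.4344, 0.3018, 0.0158]
orientation: [1.125, -2.932, 0.001]
wrist_force: [-1.5, -2.6, -3.8]
gripper_width: 0.132
grip_force: 58.6
```

>>> servo_tool(deltas=[[[0,0,0],[0,0,0]],[[0,0,0],[0,0,0]],[[0,0,0],[0,0,0]],[[0,0,0],[0,0,0]],[[0,0,-5],[0,0,0]],[[0,0,-15],[0,0,0]],[[0,0,-30],[0,0,0]],[[0,0,-35],[0,0,0]],[[0,0,-35],[0,0,0]],[[0,0,-35],[0,0,0]]], grip=50)

```text
time_s: 9.8
tcp_pos: [0.4351, 0.3024, 0.1726]
orientation: [-1.126, 2.932, 0.0]
wrist_force: [1.0, -0.5, 0.6]
gripper_width: 0.587
grip_force: 0.0
```

Run:
```python
from h import *
s=telemetry.state(); f=eyes.grab_frame("wrist"); g=eyes.grab_frame("side")
print(s['time_s'],s['tcp_pos'],s['gripper_width'])
X=[.505,.3653]
S=cam("side");W=cam("wrist",s)
a=proj(S,[*X,.108]);b=proj(W,[*X,.108]);print("pred",a,b)
cv2.imwrite("pics/w3r.png",f);cv2.imwrite("pics/s3r.png",g)
def sub(i,c,k,r):
    c=c.astype(int);p=i[c[1]-r:c[1]+r,c[0]-r:c[0]+r];return cv2.resize(p,(k,k),interpolation=cv2.INTER_CUBIC)
for nm,i,c,r,cm in (("side",g,a,20,S),("wrist",f,b,60,W)):
    y=i.max(2); c=c.astype(int); m=(y[c[1]-r:c[1]+r,c[0]-r:c[0]+r]<50).astype(np.uint8)
    n,l,st,ce=cv2.connectedComponentsWithStats(m)
    print(nm,[(st[j].tolist(),(ce[j]+c-r).round(1).tolist()) for j in range(1,n) if st[j][4]>15])
M=np.hstack([sub(g,a+[4,4],400,32),sub(f,b,400,90)]);cv2.imwrite("pics/m3.png",M)
```

```text
9.8 [0.43505898 0.3024425  0.1726406 ] 0.5869236494132731
pred [308.73484242 264.26047672] [325.55312864 343.46919134]
side [([17, 19, 9, 14, 96], [309.0, 269.8])]
wrist [([0, 0, 2, 17, 30], [265.4, 290.1]), ([11, 0, 18, 17, 65], [285.5, 289.5]), ([112, 0, 8, 25, 64], [382.8, 293.9]), ([44, 15, 31, 59, 1575], [324.2, 326.7]), ([0, 92, 120, 25, 2782], [324.5, 387.8])]
```

View pics/m3.png

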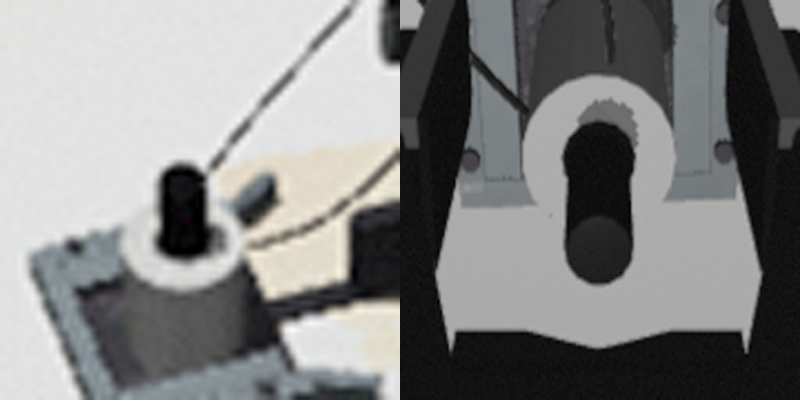

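Both views show the plate under the lips and against the back stop, with the tab free. The knob is at wrist pixel (325,344), within 1 px of where I predicted it, so I'll go for the knob.

>>> servo_tool(deltas=[[[-20,0,0],[0,0,0]],[[-25,0,0],[0,0,0]],[[-25,0,0],[0,0,0]],[[-18,0,0],[0,0,0]],[[-6,0,0],[0,0,0]],[[0,0,25],[0,0,0]],[[0,0,30],[0,0,0]],[[0,0,25],[0,0,0]],[[0,0,12],[0,0,0]],[[0,0,4],[0,0,0]]])

```text
time_s: 10.9
tcp_pos: [0.5036, 0.3643, 0.0732]
orientation: [1.125, -2.93, 0.002]
wrist_force: [-0.1, -0.4, 0.8]
gripper_width: 0.587
grip_force: 0.0
```

>>> servo_tool(deltas=[[[0,0,0],[0,0,0]],[[0,0,0],[0,0,0]],[[0,0,0],[0,0,0]],[[0,0,0],[0,0,0]],[[0,0,0],[0,0,0]],[[0,0,0],[0,0,0]],[[0,0,0],[0,0,0]],[[0,0,0],[0,0,0]]], grip=0)

```text
time_s: 11.7
tcp_pos: [0.5057, 0.366, 0.0763]
orientation: [-1.125, 2.931, 0.001]
wrist_force: [-1.3, 0.1, 6.1]
gripper_width: 0.234
grip_force: 59.6
```

>>> servo_tool(deltas=[[[0,0,-4],[0,0,0]],[[0,0,-5],[0,0,0]],[[0,0,-5],[0,0,0]],[[0,0,-5],[0,0,0]],[[0,0,-5],[0,0,0]],[[0,0,-5],[0,0,0]]])

```text
time_s: 12.3
tcp_pos: [0.5038, 0.3645, 0.1025]
orientation: [1.124, -2.929, 0.001]
wrist_force: [1.8, 1.8, -22.5]
gripper_width: 0.238
grip_force: 59.4
```

>>> servo_tool(deltas=[[[0,0,-6],[0,0,0]],[[0,0,-8],[0,0,0]],[[0,0,-10],[0,0,0]],[[0,0,-10],[0,0,0]],[[0,0,-15],[0,0,0]],[[0,0,-15],[0,0,0]],[[0,0,-15],[0,0,0]],[[0,0,-10],[0,0,0]]])

```text
time_s: 13.1
tcp_pos: [0.506, 0.366, 0.1961]
orientation: [-1.124, 2.929, 0.002]
wrist_force: [0.7, 0.9, -1.8]
gripper_width: 0.235
grip_force: 61.8
```

>>> servo_tool(deltas=[[[14,-4,-4],[0,0,0]],[[28,-7,0],[0,0,0]],[[30,-8,0],[0,0,0]],[[30,-8,0],[0,0,0]],[[30,-8,0],[0,0,0]],[[30,-8,0],[0,0,0]],[[30,-8,0],[0,0,0]],[[28,-7,0],[0,0,0]],[[18,-4,0],[0,0,0]],[[10,-5,0],[0,0,0]]])

```text
time_s: 14.1
tcp_pos: [0.3646, 0.1486, 0.1978]
orientation: [-1.125, 2.932, 0.0]
wrist_force: [0.1, 0.3, -0.5]
gripper_width: 0.234
grip_force: 61.8
```

>>> servo_tool(deltas=[[[16,-18,0],[0,0,0]],[[20,-22,0],[0,0,0]],[[20,-22,0],[0,0,0]],[[20,-22,0],[0,0,0]],[[20,-22,0],[0,0,0]],[[20,-22,0],[0,0,0]],[[20,-22,0],[0,0,0]],[[20,-22,0],[0,0,0]],[[20,-22,0],[0,0,0]],[[16,-18,0],[0,0,0]]])

```text
time_s: 15.1
tcp_pos: [0.3657, -0.1383, 0.1977]
orientation: [-1.124, 2.932, -0.003]
wrist_force: [0.4, -0.5, -2.0]
gripper_width: 0.238
grip_force: 61.8
```

Run:
```python
from h import *
s=telemetry.state(); g=eyes.grab_frame("scene"); d=eyes.grab_frame("side"); f=eyes.grab_frame("wrist")
R=Ro.from_rotvec(s['orientation']).as_matrix()
print(s['time_s'],s['tcp_pos'],R.round(3).tolist(),s['gripper_width'],s['wrist_force'])
cv2.imwrite("pics/g4.png",g);cv2.imwrite("pics/d4.png",d);cv2.imwrite("pics/w4.png",f)
# tray edges: fit 104 mm square outline by maximising gradient along outline, in scene, side, start-wrist pictures
s0={'tcp_pos':np.array([.5243,0,.2305]),'orientation':np.array([-2.22045,-2.22043,.00211])}
from scipy.optimize import minimize
for n,im,c in (("scene",cv2.imread("pics/scene0.png"),cam("scene")),("side",d,cam("side")),("wrist0",cv2.imread("pics/wrist0.png"),cam("wrist",s0))):
    gr=cv2.GaussianBlur(cv2.cvtColor(im,6).astype(np.float32),(0,0),1.)
    u=np.linspace(-.9,.9,41)
    def cost(p):
        ca,sa=np.cos(p[2]),np.sin(p[2]);tot=0
        P=lambda h,z:[ [p[0]+ca*a-sa*b,p[1]+sa*a+ca*b,z] for k in u for a,b in ((h,h*k),(-h,h*k),(h*k,h),(h*k,-h))]
        S=lambda h:np.array([cv2.remap(gr,np.float32([[q[0]]]),np.float32([[q[1]]]),1)[0,0] for q in (proj(c,x) for x in P(h,.014))])
        return -np.clip(S(.056)-S(.049),-60,60).mean()
    best=min((cost((x,y,t)),x,y,t) for x in np.arange(.535,.566,.006) for y in np.arange(-.18,-.149,.006) for t in (-.2,-.12,-.04))
    r=minimize(cost,best[1:],method="Nelder-Mead",options=dict(initial_simplex=np.array(best[1:])+np.array([[0,0,0],[.004,0,0],[0,.004,0],[0,0,.05]]),maxiter=60))
    print(n,best,r.x.round(4),r.fun)
```

```text
15.1 [ 0.36567612 -0.13832029  0.19766676] [[-0.744, -0.669, 0.002], [-0.669, 0.744, -0.001], [-0.001, -0.002, -1.0]] 0.23777482145584103 [ 0.36531319 -0.4903497  -1.97912714]
scene (np.float32(-44.18368), np.float64(0.541), np.float64(-0.16799999999999998), -0.12) [ 0.5442 -0.1681 -0.1456] -50.767066955566406
side (np.float32(-27.305456), np.float64(0.547), np.float64(-0.16199999999999998), -0.12) [ 0.545  -0.1615 -0.0857] -28.059728622436523
wrist0 (np.float32(-37.275623), np.float64(0.553), np.float64(-0.16199999999999998), -0.2) [ 0.5504 -0.158  -0.1692] -49.230987548828125
```

>>> servo_tool(deltas=[[[-10,-12,0],[0,0,0]],[[-16,-19,0],[0,0,0]],[[-16,-19,0],[0,0,0]],[[-16,-19,0],[0,0,0]],[[-16,-19,0],[0,0,0]],[[-16,-19,0],[0,0,0]],[[-16,-19,0],[0,0,0]],[[-12,-14,0],[0,0,0]],[[0,0,0],[0,0,0]]])

```text
time_s: 16.15
tcp_pos: [0.5501, -0.1604, 0.1963]
orientation: [-1.129, 2.929, -0.002]
wrist_force: [-0.5, -0.2, -1.2]
gripper_width: 0.237
grip_force: 61.8
```

>>> servo_tool(deltas=[[[0,0,15],[0,0,0]],[[0,0,25],[0,0,0]],[[0,0,25],[0,0,0]],[[0,0,20],[0,0,0]],[[0,0,10],[0,0,0]],[[0,0,6],[0,0,0]],[[0,0,4],[0,0,0]],[[0,0,0],[0,0,0]]])

```text
time_s: 16.95
tcp_pos: [0.5464, -0.1613, 0.0921]
orientation: [-1.126, 2.932, -0.0]
wrist_force: [0.1, 0.1, -1.7]
gripper_width: 0.235
grip_force: 61.8
```

>>> servo_tool(deltas=[[[0,0,4],[0,0,0]],[[0,0,4],[0,0,0]],[[0,0,3],[0,0,0]],[[0,0,3],[0,0,0]],[[0,0,2],[0,0,0]],[[0,0,0],[0,0,0]]])

```text
time_s: 17.55
tcp_pos: [0.5458, -0.1614, 0.0754]
orientation: [1.126, -2.932, -0.001]
wrist_force: [0.3, 0.4, -1.5]
gripper_width: 0.239
grip_force: 61.8
```

>>> servo_tool(deltas=[[[0,0,1],[0,0,0]],[[0,0,1],[0,0,0]],[[0,0,1],[0,0,0]]])

```text
time_s: 17.85
tcp_pos: [0.5463, -0.1616, 0.0742]
orientation: [-1.125, 2.932, -0.001]
wrist_force: [-4.8, 0.7, 14.2]
gripper_width: 0.239
grip_force: 63.5
```

Contact came at TCP z = 0.074, which is tray-floor height. Releasing now.

>>> servo_tool(deltas=[[[0,0,-1],[0,0,0]],[[0,0,0],[0,0,0]]])

```text
time_s: 18.05
tcp_pos: [0.5464, -0.1616, 0.0743]
orientation: [-1.126, 2.932, -0.001]
wrist_force: [-0.3, -0.0, 2.7]
gripper_width: 0.233
grip_force: 62.3
```

>>> servo_tool(deltas=[[[0,0,0],[0,0,0]],[[0,0,0],[0,0,0]],[[0,0,0],[0,0,0]],[[0,0,0],[0,0,0]],[[0,0,0],[0,0,0]],[[0,0,-5],[0,0,0]],[[0,0,-10],[0,0,0]],[[0,0,-20],[0,0,0]],[[0,0,-30],[0,0,0]],[[0,0,-30],[0,0,0]]], grip=55)

```text
time_s: 19.05
tcp_pos: [0.5459, -0.1614, 0.1704]
orientation: [1.126, -2.933, -0.0]
wrist_force: [1.1, -0.8, 0.4]
gripper_width: 0.644
grip_force: 0.0
```

>>> servo_tool(deltas=[[[20,0,0],[0,0,0]],[[30,0,0],[0,0,0]],[[30,0,0],[0,0,0]],[[20,0,0],[0,0,0]],[[0,0,0],[0,0,0]]])

```text
time_s: 19.55
tcp_pos: [0.4701, -0.2297, 0.1698]
orientation: [1.121, -2.934, 0.001]
wrist_force: [0.1, 0.0, 0.0]
gripper_width: 0.642
grip_force: 0.0
```

Run:
```python
from h import *
s=telemetry.state(); print(s['time_s'],s['tcp_pos'],s['wrist_force'],s['gripper_width'])
W=cam("wrist",s);f=eyes.grab_frame("wrist");C=cam("scene");g=eyes.grab_frame("scene")
cv2.imwrite("pics/w5.png",f);cv2.imwrite("pics/g5.png",g);d=eyes.grab_frame("side");cv2.imwrite("pics/d5.png",d)
def blob(i,c,p,r,th,bright):
    q=proj(c,p).astype(int);x0,y0=max(q[0]-r,0),max(q[1]-r,0);y=i[y0:q[1]+r,x0:q[0]+r].max(2)
    m=((y>th) if bright else (y<th)).astype(np.uint8);n,l,st,ce=cv2.connectedComponentsWithStats(m)
    return q.tolist(),[(st[j].tolist(),(ce[j]+[x0,y0]).round(1).tolist()) for j in range(1,n) if st[j][4]>12]
print("knob wrist",blob(f,W,[.546,-.161,.087],45,45,0), proj(W,[.546,-.161,.106]))
print("knob scene",blob(g,C,[.546,-.161,.087],16,50,0))
S=cam("side");print("knob side",blob(d,S,[.546,-.161,.087],16,50,0))
# cup top in the fork: bright disc at z .055
a=proj(S,[.5055,.3655,.055]);print(a); 
for n in ("s3r","d4","d5"):
    i=cv2.imread(f"pics/{n}.png")[...,1].astype(int);q=a.astype(int); print(n);print(i[q[1]-16:q[1]+24:3,q[0]-24:q[0]+25:4])
```

```text
19.55 [ 0.47008452 -0.22966323  0.16984634] [0.12658147 0.04645072 0.03624099] 0.6419343376224327
knob wrist ([326, 336], [([50, 0, 40, 90, 664], [356.2, 344.5]), ([28, 15, 31, 60, 1537], [323.9, 335.4]), ([0, 23, 9, 12, 36], [284.9, 319.5]), ([0, 84, 36, 6, 144], [293.9, 378.1])]) [326.48980413 354.3569039 ]
knob scene ([393, 231], [([4, 0, 10, 25, 56], [384.9, 222.8]), ([12, 10, 8, 14, 78], [392.9, 231.9])])
knob side ([359, 163], [([14, 10, 7, 13, 63], [359.9, 163.7])])
[308.74139548 277.03099546]
s3r
[[227 229 226 226 227 226 204 233 206 223 218 217 218]
 [227 226 226 227 227 224  21  35 215 181 188 217 221]
 [225 227 226 227 226 209  20  26 209 101 142 218 220]
 [226 226 228 227 224 202   9  26 206  51 222 222 156]
 [226 229 209 167 205 181   5   2 180 227 175 145 223]
 [206 142  77 136 203 189   0  44 197 226 221 217 218]
 [190 146 146 153  87 213 213 219 172 142 221 221 222]
 [231 157  48  37  82  89 146  94  76  39 214 145  38]
 [227  94 109  68  82  90  89  87  75  31  57  47 114]
 [227 176 144  64  78  92  92  90  71  39  85 230 227]
 [224 231 148  54  69  93  89  85  74  3
[... 1028 characters left out ...]
24 222 224 224 118 224 188 192 224 222]
 [221 222 220 219 224 222 226 224 213 127 155 223 223]
 [224 221 224 223 223 203  86 133 121  59 229 225 155]
 [222 225 207 165 132 146  70 134  78 235 178 144 223]
 [202 134  76 132 144  84 100  59 100 221 226 221 222]
 [186 138 140 154 134  49 100  71 126  73 223 224 223]
 [225 146  59  32  85 116 124 141  72  56 233 192  55]
 [222  87 111  80  69  96 104  96  16  59  58  49  37]
 [221 171 140  60  85  61  78 100  74  31  55 225 221]
 [225 224 142  51  66 102 100  97  47  26  76 224 224]
 [223 222 113 102  57  75  56  65 125 130 142 202 204]
 [221 222 124 136  85 109 142 141 138 114 121 146  95]
 [222 221 227 137 144 140 142 145 139 119  56  40 163]]
```

```bash
python3 -c "
from station import order
print(order.hand_in())"
```

```text
the job is handed in; nothing more can be done
None
```

The job is handed in at about 20 s of the 64 s, with no verdict returned: by the last force and camera checks, the cup is home in the fork and the cover stands mouth down in the grey tray; I did not go near the vials or the cassette, but did not re-measure them.

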